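Stack the filling pans by age for the cold room

TASK

Stack the four lidded filling pans in one pile in the middle of the aluminium tray, lengthwise in it, newest at the bottom so that the oldest is used first: green lid at the bottom, then red, then yellow, and blue on top, each pan seated flat between the ribs of the lid below. Keep the pans level while you carry them and set them down without dropping them, and leave the round tins and the orange basin where they stand.

Things in the scene. Friction and masses are not known exactly. Their poses are not given: they have to be found in the camera images.
- pan_green: Steel food pan with fixed green plastic lid. All four pans are alike but for the lid colour, and the same after half a turn: foot 150 x 80 mm (x, y), walls flaring to a rim 176 x 108 mm, 57 to 65 mm above the origin; total height 70 mm; mass 0.35 to 0.7 kg. Origin: centre of its underside; x along its long side, y along the short, z up.
- pan_red: Steel food pan with fixed red plastic lid. All four lids are dished: an opening 130 x 56 mm (x, y) with its floor 43 mm above the origin. A grip bar crosses the dish's middle along y, over the pan's centre: 14 mm thick in x, 56 mm long, top 65 mm above the origin; 58 mm of room each side. Origin: centre of its underside; x along its long side, y along the short, z up.
- pan_yellow: Steel food pan with fixed yellow plastic lid. Pinch the bar from above, fingers closing along the pan's x. All lids: the flat rim, 65 mm above the origin, carries four ribs 5 mm high along its edges. Origin: centre of its underside; x along its long side, y along the short, z up.
- pan_blue: Steel food pan with fixed blue plastic lid. The foot of the next pan stands on the flat rim of the lid below, between its ribs (158 x 88 mm clear, 4 mm of play on each side): stacked pans lie the same way and rise by 65 mm each. Origin: centre of its underside; x along its long side, y along the short, z up.
- tray: Shallow rectangular aluminium tray, fixed where it lies; inner floor 190 x 120 mm (x, y), 3 mm above the origin, rim 14 mm high, 206 x 136 mm over the rim. Origin: centre of its underside; x along its long side, y along its short side.
- tin_stack: Bystander: three round aluminium tins of 148 mm diameter stacked on wooden sticks, 103 mm high, sticks 160 mm long. Origin: centre of its underside.
- basin: Bystander: round orange plastic basin, 180 mm across, 75 mm high. Origin: centre of its underside.
There are look-alikes about, which are no part of the job. Leave any pink or purple look-alike of the pan_red alone.

How it is judged:
On the way, in this order (a step that is already met when the one before it is completed fails the run):
1. the green-lidded pan stands in the middle of the tray, let go (x of pan_green in the frame of tray between -0.015 and 0.015 m and y of pan_green in the frame of tray between -0.015 and 0.015 m and z of pan_green in the frame of tray between 0 and 0.006 m and angle between the x axis of pan_green and the x axis of tray, either way round below 0.2 rad and angle between pan_green's own z axis and vertical below 0.05 rad and linear speed of pan_green below 0.02 m/s and angular speed of pan_green below 0.15 rad/s and contact force between pan_green and the fingers below 0.1 N), for 0.2 s.
2. the red-lidded pan sits on the green lid, let go (x of pan_red in the frame of pan_green between -0.008 and 0.008 m and y of pan_red in the frame of pan_green between -0.008 and 0.008 m and z of pan_red in the frame of pan_green between 0.062 and 0.068 m and angle between the x axis of pan_red and the x axis of pan_green, either way round below 0.1 rad and angle between pan_red's own z axis and vertical below 0.05 rad and linear speed of pan_red below 0.02 m/s and angular speed of pan_red below 0.15 rad/s and contact force between pan_red and the fingers below 0.1 N), for 0.2 s.
3. the yellow-lidded pan sits on the red lid, let go (x of pan_yellow in the frame of pan_red between -0.008 and 0.008 m and y of pan_yellow in the frame of pan_red between -0.008 and 0.008 m and z of pan_yellow in the frame of pan_red between 0.062 and 0.068 m and angle between the x axis of pan_yellow and the x axis of pan_red, either way round below 0.1 rad and angle between pan_yellow's own z axis and vertical below 0.05 rad and linear speed of pan_yellow below 0.02 m/s and angular speed of pan_yellow below 0.15 rad/s and contact force between pan_yellow and the fingers below 0.1 N), for 0.2 s.
4. the blue-lidded pan sits on the yellow lid, let go (x of pan_blue in the frame of pan_yellow between -0.008 and 0.008 m and y of pan_blue in the frame of pan_yellow between -0.008 and 0.008 m and z of pan_blue in the frame of pan_yellow between 0.062 and 0.068 m and angle between the x axis of pan_blue and the x axis of pan_yellow, either way round below 0.1 rad and angle between pan_blue's own z axis and vertical below 0.05 rad and linear speed of pan_blue below 0.02 m/s and angular speed of pan_blue below 0.15 rad/s and contact force between pan_blue and the fingers below 0.1 N), for 0.2 s.
At the end, for the whole second after the job is handed in: Green pan flat in the tray, within 15 mm of its middle and 0.2 rad of its length; red on green, yellow on red, blue on yellow, each seated between the ribs (65 mm up within 3 mm, 8 mm sideways, 0.1 rad); all upright within 0.05 rad, let go and at rest (x of pan_green in the frame of tray between -0.015 and 0.015 m and y of pan_green in the frame of tray between -0.015 and 0.015 m and z of pan_green in the frame of tray between 0 and 0.006 m and angle between the x axis of pan_green and the x axis of tray, either way round below 0.2 rad and angle between each of pan_green, pan_red, pan_yellow, pan_blue's own z axis and vertical below 0.05 rad and linear speed of each of pan_green, pan_red, pan_yellow, pan_blue below 0.02 m/s and angular speed of each of pan_green, pan_red, pan_yellow, pan_blue below 0.15 rad/s and x of pan_red in the frame of pan_green between -0.008 and 0.008 m and y of pan_red in the frame of pan_green between -0.008 and 0.008 m and z of pan_red in the frame of pan_green between 0.062 and 0.068 m and angle between the x axis of pan_red and the x axis of pan_green, either way round below 0.1 rad and x of pan_yellow in the frame of pan_red between -0.008 and 0.008 m and y of pan_yellow in the frame of pan_red between -0.008 and 0.008 m and z of pan_yellow in the frame of pan_red between 0.062 and 0.068 m and angle between the x axis of pan_yellow and the x axis of pan_red, either way round below 0.1 rad and x of pan_blue in the frame of pan_yellow between -0.008 and 0.008 m and y of pan_blue in the frame of pan_yellow between -0.008 and 0.008 m and z of pan_blue in the frame of pan_yellow between 0.062 and 0.068 m and angle between the x axis of pan_blue and the x axis of pan_yellow, either way round below 0.1 rad); the robot touches nothing.
It fails at once if a bystander (tin stack or basin) is pushed more than 25 mm (distance of any of tin_stack, basin from where it was at the start of the episode above 0.025 m).
It fails at once if a pan is tipped more than 25 degrees (angle between any of pan_green, pan_red, pan_yellow, pan_blue's own z axis and vertical above 0.436 rad).
It fails at once if a pan is dropped: out of the fingers' grip it falls faster than 0.6 m/s (about 20 mm of free fall) ((linear speed of pan_green above 0.6 m/s and contact force between pan_green and the fingers below 0.5 N) or (linear speed of pan_red above 0.6 m/s and contact force between pan_red and the fingers below 0.5 N) or (linear speed of pan_yellow above 0.6 m/s and contact force between pan_yellow and the fingers below 0.5 N) or (linear speed of pan_blue above 0.6 m/s and contact force between pan_blue and the fingers below 0.5 N)).
It also fails if it takes over 96 s, if anything falls off the work surface, if the arm or the gripper's body presses on something with over 40 N, if the wrist force passes 120 N, or if a joint passes its speed limit or range.

ROBOT

A 7-joint arm with a two-finger parallel gripper is mounted at the origin on the work surface. World frame = base frame: x ahead of the robot, y to its left, z up, the work surface at z = 0. Lengths are in m, angles in rad, forces in N, time in s.
With the tool pointing down it reaches from about 0.425 to 0.875 m from the base axis. Payload 4.7 kg.
Tool frame: the origin (TCP) lies on the mounting face of the last link; the fingertips stand 182 mm ahead of it and the grasp point (between the pads) lies 164 mm ahead of it; z points along the fingers, y is the direction in which the jaws open and shut (so a half turn about z gives the same grasp; the last joint's range is limited). The gripper opens to 87 mm and grips with 3 to 60 N. Pads are 19 mm wide; open, the fingers measure 117 mm over their backs; the gripper's body (75 mm by 190 mm) begins 51 mm behind the grasp point.
Start: joints at [0.014, 0.321, -0.07, 1.45, 0.023, 1.371, -0.057], TCP at [0.65, -0, 0.405] pointing down, gripper open.
Joint ranges: [-2.86, 2.86], [-0.3, 2.09], [-1.38, 1.24], [0.06, 2.45], [-1.56, 4.7], [0.09, 2.05], [-2.69, 2.69]. Speed limits (rad/s): [2.57, 2.57, 3.14, 3.14, 3.14, 3.14, 3.14].

INTERFACE

Orientations are given as a rotation vector (axis times angle).
In Python, from bench import ctrl gives the robot as it stands. The module is installed in compiled form; this text tells all that it offers.
- The arm moves only by the tool play_rows, never from a script. Its argument "targets" is text: rows parted by semicolons, each of 7 numbers parted by spaces: the shift along the tool's x, y, z in cm, then the turn, a rotation vector about the tool's x, y, z in rad, then the opening, from -1 (shut) to 1 (fully open). In form: x y z ax ay az grip; .... A call has 1 to 20 rows; each row shifts and turns the pose as measured when the row begins, along the tool's axes as they then stand; what a row does not reach is not made up. A row lasts 1/8 s, in which the tool goes at most 62.5 mm and 10.7 degrees, less where a joint would pass 70% of its speed; a pose out of reach is approached as far as the arm can. A call is refused whole if a number of a shift passes 6.25 or a number of a turn 0.188, either way. A call with a gripper value outside its range is refused whole. The fingers move at their own pace and stop on an object; "newtons" is the grip in N (left out, the last holds). Time passes only in rows, so rows that do not move let the fingers close. It gives the time, the measured TCP pose, the force and the opening at its end, in the units of the state.
- ctrl.get_state(): the state, without advancing time (a new reading comes with each control period).
- ctrl.get_image(name): name is "scene" or "side" or "wrist"; returns a dict with "pixels" (400x640x3 uint8, blue, green, red), "depth" (400x640 float32, m along the optical axis (not along the pixel's ray), 0 where there is no reading), "intrinsics" (3x3 intrinsics, pixels), "k1" (the pictures are not rectified: a ray, as slopes to the right and down, at radius r is drawn at 1 + k1 r^2 times it, then the intrinsics apply), "R" (3x3) and "t" (3): a world point X has camera coordinates R X + t. Camera axes: x right, y down, z forward; pixel columns grow to the right and rows downward; lengths in m; the calibration is good to about 2 mm. A picture is of the moment at which its call begins.
- ctrl.close_job(): hands the job in, once; it reports no verdict.
The state is a dict: "time": time; "joint_positions": joint angles; "qd": joint speeds; "joint_torque": joint torques, N m; "position": TCP position; "tool_rot": TCP orientation; "ft_force": force on the tool from outside, world axes, zero at the start; "torque": the same for the moment, N m; "grip_width": opening from 0.0 (shut) to 1.0 (fully open).
Only numpy, scipy, OpenCV 4.12 (cv2) and the standard library are available. Lean on these libraries where they do the work, as an engineer would, in place of code of your own. Each camera call takes 0.05 s, during which the arm holds its last target.

## Working session

There is one attempt and no reset: what is moved stays moved. The work goes in short steps, Python scripts to look and compute and a tool call to move; the robot and the scene stay as the last step left them, time stands still between calls to the robot, and variables do not carry over. Pictures are saved under pics/ and viewed, and the job is handed in when it is done.

Besides the shell and the picture viewer there is one more tool, called after "Call:" in YAML: its name, and indented under it one key for each argument. play_rows: Moves the arm, as the interface text tells. Its arguments: {"type":"object","properties":{"targets":{"type":"string"},"newtons":{"type":"number"}},"required":["targets"]}

```bash
mkdir -p pics; cat > h.py <<'E'
import numpy as np,cv2
from bench import ctrl
def get(n):
    im=ctrl.get_image(n); return im
def ray(im,u,v):
    K=np.array(im['intrinsics'],float);k1=im['k1']
    xd=(u-K[0,2])/K[0,0];yd=(v-K[1,2])/K[1,1]
    rd=np.hypot(xd,yd);r=rd
    for _ in range(20): r=rd/(1+k1*r*r)
    s=np.where(rd>0,r/np.maximum(rd,1e-12),1)
    return np.stack([xd*s,yd*s,np.ones_like(xd*s)],-1)
def plane(im,u,v,z):
    u=np.asarray(u,float);v=np.asarray(v,float)
    d=ray(im,u,v);R=np.array(im['R']);t=np.array(im['t']).ravel()
    c=-R.T@t; w=d@R
    return c+w*((z-c[2])/w[...,2])[...,None]
def cloud(im):
    v,u=np.mgrid[0:400,0:640].astype(float)
    d=ray(im,u,v)*np.array(im['depth'])[...,None]
    return (d-np.array(im['t']).ravel())@np.array(im['R'])
E
python3 - <<'E'
from h import *
s=ctrl.get_state();print(s)
for n in ['scene','side','wrist']:
    im=get(n);cv2.imwrite(f'pics/{n}0.png',im['pixels'])
    R=np.array(im['R']);t=np.array(im['t']).ravel();print(n,-R.T@t,R[2],im['k1'],np.array(im['intrinsics'])[0])
E
```

```text
{'time': 0.0, 'joint_positions': array([ 0.01411213,  0.32182361, -0.07007525,  1.4516942 ,  0.02259056,
        1.37078609, -0.05689684]), 'qd': array([-0.00182429,  0.00189884, -0.00034102, -0.0023069 ,  0.00041192,
       -0.00066848,  0.00051434]), 'joint_torque': array([-2.58547143e-04, -4.91284704e+01, -4.03903294e-01, -3.12526345e+01,
       -6.40594075e-02,  4.37659642e-02,  1.61017233e-04]), 'position': array([ 6.49790266e-01, -4.37016378e-05,  4.03651066e-01]), 'tool_rot': array([-2.22051374, -2.22053847,  0.00223708]), 'ft_force': array([ 0.07568342, -0.23069313, -0.14243826]), 'torque': array([ 0.0060027 , -0.02399286,  0.0294252 ]), 'grip_width': 1.0003803095794592}
scene [1.49849492 0.10475866 1.31114934] [-6.33961664e-01  4.01090424e-04 -7.73364370e-01] -0.13733062155505332 [483.66744688   0.         319.30557382]
side [-0.00602315  0.92317805  1.08531978] [ 0.32660182 -0.58030335 -0.7460424 ] -0.08961184887723316 [424.98351961   0.         319.45259052]
wrist [0.64912323 0.07110293 0.38398321] [-0.00152788 -0.26208728 -0.96504297] 0.014155918695078398 [354.49827927   0.         317.73773908]
```

View pics/scene0.png

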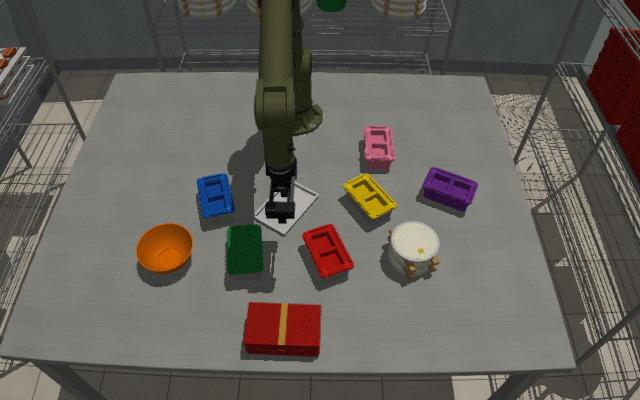

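View pics/side0.png

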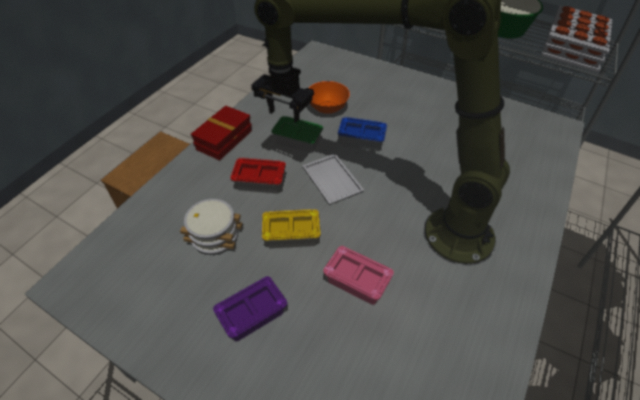

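View pics/wrist0.png

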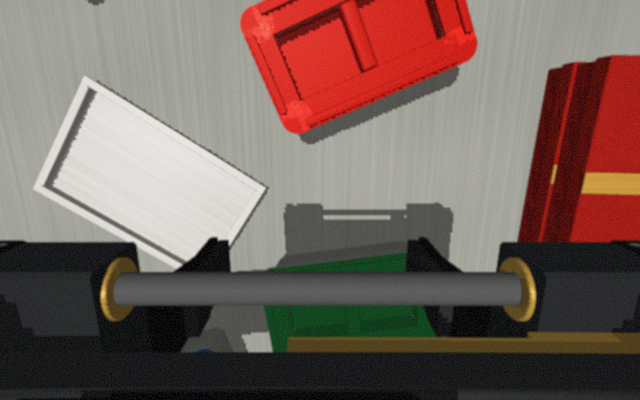

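Scene picture: blue (215,195), green (244,250), red (327,250), yellow (370,197), the tray (287,205) partly under the gripper, basin (165,248), tins (413,247). The look-alikes are pink (378,146), purple (450,188) and a red box (283,328). The pan_red candidates are red (327,250), pink and the red box. Only (327,250) is a red lid with a dish and crossbar.

```bash
cat >> h.py <<'E'
HS={'green':(45,85),'red':(0,6),'yellow':(22,34),'blue':(100,120)}
def pmask(im,c):
    hsv=cv2.cvtColor(im['pixels'],cv2.COLOR_BGR2HSV)
    lo,hi=HS[c]
    m=(hsv[...,0]>=lo)&(hsv[...,0]<=hi)
    if c=='red': m|=hsv[...,0]>=176
    m&=(hsv[...,1]>130)&(hsv[...,2]>30)
    return m
def lid(im,c,roi=None,zr=(0.057,0.08),dz=0):
    P=cloud(im);m=pmask(im,c)&(im['depth']>0)
    z=P[...,2]-dz
    m&=(z>zr[0])&(z<zr[1])&(P[...,0]>.2)&(P[...,0]<1.2)&(abs(P[...,1])<.7)
    n,l,st,_=cv2.connectedComponentsWithStats(m.astype(np.uint8))
    out=[]
    for i in range(1,n):
        if st[i,4]<80: continue
        pts=P[l==i]; r=cv2.minAreaRect((pts[:,:2]*1000).astype(np.float32))
        (cx,cy),(w,h),a=r
        if w<h: w,h,a=h,w,a+90
        out.append((round(cx,1),round(cy,1),round(w),round(h),round((a+90)%180-90,1),round(np.median(pts[:,2])*1000,1),st[i,4],st[i,:4].tolist()))
    return out
E
python3 - <<'E'
from h import *
for n in ['scene','side','wrist']:
    im=get(n)
    for c in HS: print(n,c,lid(im,c))
im=get('scene');cv2.imwrite('pics/crop.png',cv2.resize(im['pixels'][130:300,180:460],None,fx=2.8,fy=2.8))
for n in ['scene','side']:
    im=get(n);P=cloud(im);hsv=cv2.cvtColor(im['pixels'],cv2.COLOR_BGR2HSV)
    for (u,v) in [(165,248),(413,247)] if n=='scene' else [(328,97),(210,222)]: print(P[v,u])
E
```

```text
scene green [(685.1, -123.5, 176, 106, 8.3, np.float64(63.8), np.int32(1063), [227, 224, 36, 51])]
scene red [(685.3, 132.0, 178, 108, 22.6, np.float64(64.2), np.int32(1170), [302, 224, 52, 54]), (992.5, 9.0, 200, 20, 89.1, np.float64(74.2), np.int32(262), [244, 338, 76, 12])]
scene yellow [(464.3, 271.8, 183, 111, 33.1, np.float64(64.4), np.int32(917), [343, 173, 54, 46])]
scene blue [(473.4, -245.7, 178, 107, 16.7, np.float64(64.5), np.int32(870), [197, 174, 38, 44])]
side green [(735.3, -109.8, 106, 61, -64.9, np.float64(63.0), np.int32(83), [274, 119, 19, 18])]
side red [(929.6, 15.3, 197, 122, 88.4, np.float64(73.7), np.int32(342), [192, 114, 57, 36]), (679.9, 132.0, 174, 109, 23.2, np.float64(65.2), np.int32(815), [231, 158, 54, 27])]
side yellow [(461.0, 272.9, 177, 110, 32.1, np.float64(65.2), np.int32(1145), [262, 210, 59, 31])]
side blue [(468.1, -244.5, 171, 111, 18.2, np.float64(63.4), np.int32(560), [339, 118, 47, 24])]
wrist green [(667.4, -80.0, 135, 19, 5.5, np.float64(66.7), np.int32(1279), [268, 253, 138, 18]), (609.7, -146.7, 58, 20, -82.2, np.float64(65.7), np.int32(908), [265, 306, 28, 46]), (710.1, -140.3, 120, 38, 1.1, np.float64(64.9), np.int32(1481), [319, 306, 117, 31])]
wrist red [(682.6, 128.4, 176, 108, 22.6, np.float64(65.4), np.int32(13240), [240, 0, 237, 134]), (877.0, 27.4, 164, 5, 88.9, np.float64(70.4), np.int32(2986), [551, 57, 56, 185])]
wrist yellow []
wrist blue []
[ 0.64884691 -0.39570378  0.00095218]
[0.69832763 0.38850637 0.10161396]
[ 0.71024795 -0.42163755  0.01529631]
[0.65555385 0.40763696 0.10087674]
```

View pics/crop.png

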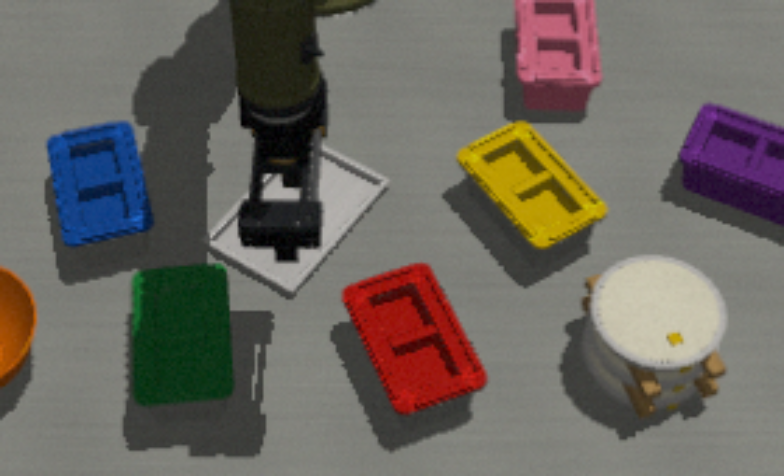

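Crop: the red lid, dished with a crossbar, is pan_red; green, yellow and blue also match. Now the tray pose.

```bash
python3 - <<'E'
from h import *
im=get('wrist')
p=plane(im,[86,266,38],[78,187,186],0.014)*1000
print(p.round(1)[:, :2],np.linalg.norm(p[1]-p[0]),np.linalg.norm(p[2]-p[0]))
print('ang',np.degrees(np.arctan2(*(p[1]-p[0])[[1,0]])),np.degrees(np.arctan2(*(p[2]-p[0])[[1,0]])),'c',(p[1]+p[2])/2)
im=get('side')
cv2.imwrite('pics/t.png',cv2.resize(im['pixels'][140:215,285:385],None,fx=7,fy=7,interpolation=cv2.INTER_NEAREST))
hsv=cv2.cvtColor(im['pixels'],cv2.COLOR_BGR2HSV)
m=((hsv[...,2]>95)&(hsv[...,1]<60)).astype(np.uint8); roi=np.zeros_like(m);roi[145:210,290:375]=1;m&=roi
n,l,st,_=cv2.connectedComponentsWithStats(m);i=1+st[1:,4].argmax();print(st[i])
c=max(cv2.findContours((l==i).astype(np.uint8),0,1)[0],key=cv2.contourArea)[:,0]
q=plane(im,c[:,0],c[:,1],0.012)[:,:2]*1000
print(cv2.minAreaRect(q.astype(np.float32)))
E
```

```text
[[421.7  98.4]
 [594.  -10.9]
 [352.7 -10. ]] 203.98999749657526 128.5785552079369
ang -32.39763314270112 -122.48370060297339 c [473.33697936 -10.45682737  14.        ]
[ 290  154   85   56 3943]
((462.9329833984375, 1.2758026123046875), (303.36669921875, 266.53118896484375), 29.579299926757812)
```

View pics/t.png

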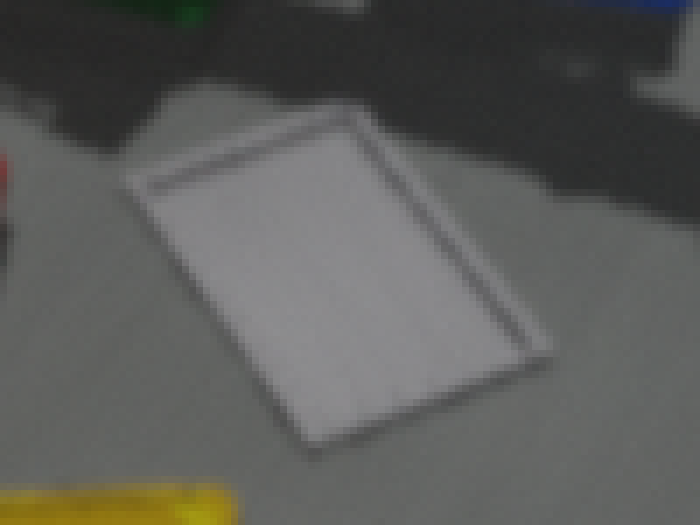

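Tray corners in the side crop: (303,165), (336,155), (364,190), (329,204).

```bash
python3 - <<'E'
from h import *
im=get('side')
p=plane(im,[302.9,336.4,363.9,329.3],[165.4,155,190,203.5],0.013)[:,:2]*1000
print(p.round(1),p.mean(0))
for i in range(4):
    d=p[(i+1)%4]-p[i];print(np.linalg.norm(d),np.degrees(np.arctan2(d[1],d[0])))
E
```

```text
[[ 588.2   -9.9]
 [ 508.7 -118.5]
 [ 344.2   -9.7]
 [ 418.1  102.5]] [464.80515378  -8.88612483]
134.58209831295306 -126.15885523046751
197.31112971514833 146.51292251310434
134.3788613475081 56.60720620895028
203.80573275067158 -33.471018705394584
```

```bash
cat >> h.py <<'E'
from scipy.spatial.transform import Rotation as Ro
def pose():
    s=ctrl.get_state(); return s,np.array(s['position'])*1000,Ro.from_rotvec(s['tool_rot']).as_matrix()
def Rd(deg):
    a=np.radians(deg);c,s=np.cos(a),np.sin(a)
    return np.array([[-s,c,0],[c,s,0],[0,0,-1.]])
def go(x,y,z,yaw,show=True):
    s,p,R=pose(); Rt=Rd(yaw)
    rv=Ro.from_matrix(R.T@Rt).as_rotvec()
    d=Rt.T@(np.array([x,y,z])-p)/10
    d0=R.T@(np.array([x,y,z])-p)/10
    print('t',round(s['time'],2),'p',p.round(1),'turn',rv.round(3),'shift cm after turn',d.round(2),'before',d0.round(2),'F',np.round(s['ft_force'],1),'g',round(s['grip_width'],3))
def view(x,y,z,yaw,back=85):
    a=np.radians(yaw); go(x+back*np.sin(a),y-back*np.cos(a),z,yaw)
def wl(c,top=0,name=None):
    """lid from wrist, rays onto rim plane at top+65..70; returns centre world, tool-frame"""
    im=get('wrist'); s,p,R=pose()
    if name: cv2.imwrite('pics/'+name,im['pixels'])
    for r in lid(im,c,dz=top/1000):
        if r[6]<2000: continue
        w=np.array([r[0],r[1],65+top]); a=Rd(r[4])
        print(c,r,'tool-frame mm',(R.T@(w-p)).round(1))
E
python3 - <<'E'
from h import *
view(683,-123,320,8)
E
```

```text
t 0.6 p [650.   -0.  404.8] turn [ 0.    0.   -0.14] shift cm after turn [-21.14   1.56   8.48] before [-20.71   4.48   8.48] F [ 0.1 -0.3 -0. ] g 1.0
```

Call:
play_rows:
  targets: "0 0 2 0 0 -0.14 0.2; -4 0.3 1.3 0 0 0 0.2; -4.3 0.3 1.3 0 0 0 0.2; -4.3 0.3 1.3 0 0 0 0.2; -4.3 0.3 1.3 0 0 0 0.2; -4.2 0.3 1.3 0 0 0 0.2; 0 0 0 0 0 0 0.2; 0 0 0 0 0 0 0.2"
  newtons: 40

```text
time: 1.6
position: [0.6978, -0.21, 0.3175]
tool_rot: [2.049, 2.38, 0.005]
ft_force: [-1.2, 0.5, 0.6]
grip_width: 0.605
```

```bash
python3 - <<'E'
from h import *
wl('green',0,'g1.png')
view(683,-123,320,8)
im=get('scene');cv2.imwrite('pics/s1.png',im['pixels'])
E
```

```text
green (683.1, -129.1, 175, 103, 7.8, np.float64(65.4), np.int32(30764), [167, 0, 296, 173]) tool-frame mm [ 82.5  -2.7 252.4]
t 1.65 p [ 697.5 -210.5  317.4] turn [ 0.002 -0.     0.009] shift cm after turn [ 0.37 -0.22 -0.26] before [ 0.37 -0.21 -0.26] F [-0.8  0.2 -0. ] g 0.603
```

View pics/g1.png

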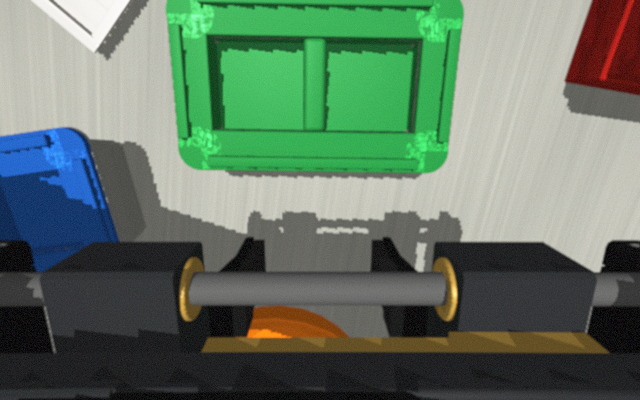

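View pics/s1.png

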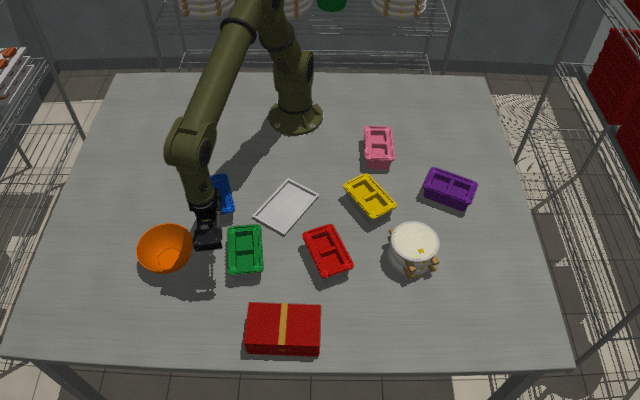

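Wrist: green lid spans u 167–463, v 0–172 (top edge just clipped), bar at (315,85). Scene: the tray is now clear at (286,207).

```bash
python3 - <<'E'
from h import *
im=cv2.imread('pics/s1.png');
cv2.imwrite('pics/t2.png',cv2.resize(im[170:245,240:330],None,fx=8,fy=8,interpolation=cv2.INTER_CUBIC))
I=get('scene');I['pixels']=im
g=cv2.cvtColor(im,cv2.COLOR_BGR2GRAY)
m=np.zeros_like(g);m[172:240,245:325]=(g[172:240,245:325]>155)
n,l,st,_=cv2.connectedComponentsWithStats(m);i=1+st[1:,4].argmax();print(st[i])
c=max(cv2.findContours((l==i).astype(np.uint8),0,1)[0],key=cv2.contourArea)[:,0]
q=plane(I,c[:,0],c[:,1],0.013)[:,:2]*1000
print(cv2.minAreaRect(q.astype(np.float32)))
E
```

```text
[ 252  178   67   56 1645]
((469.855712890625, -9.0185546875), (134.5416259765625, 205.5457763671875), 56.90182113647461)
```

View pics/t2.png

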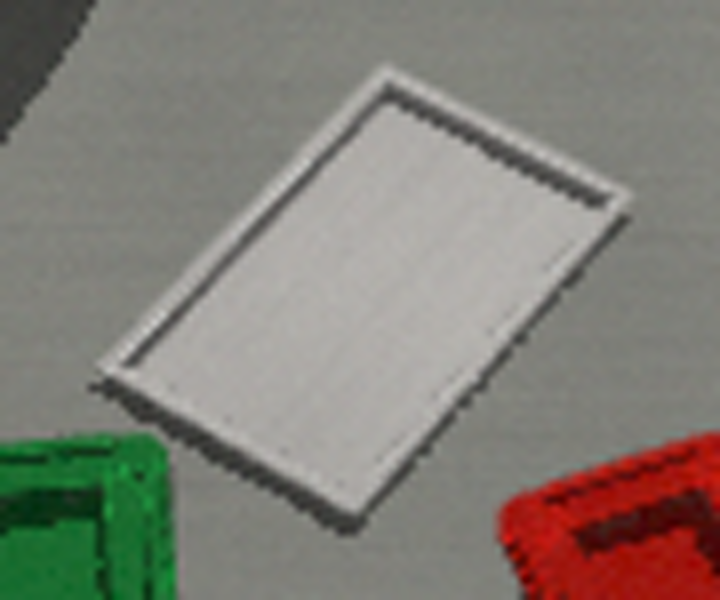

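Call:
play_rows:
  targets: "4.25 -0.1 0 0 0 0 0.2; 4.2 -0.1 0 0 0 0 0.2; 0 0 0 0 0 0 0.2; 0 0 0 0 0 0 0.2"

```text
time: 2.25
position: [0.6829, -0.1202, 0.3205]
tool_rot: [2.039, 2.384, 0.008]
ft_force: [-0.5, -0.8, 0.4]
grip_width: 0.604
```

```bash
python3 - <<'E'
from h import *
go(683.1-.35,-129.1+2.5,230,7.8)
E
```

```text
t 2.25 p [ 682.9 -120.2  320.5] turn [ 0.007 -0.     0.019] shift cm after turn [-0.63 -0.1   9.05] before [-0.63 -0.17  9.05] F [-0.5 -0.8  0.4] g 0.604
```

The tray fit is (470,−9), −33.1°, and it agrees with the side view.

Call:
play_rows:
  targets: "-0.6 -0.1 0 0.007 0 0.019 0.2; 0 0 2 0 0 0 0.2; 0 0 2 0 0 0 0.2; 0 0 2 0 0 0 0.2; 0 0 1 0 0 0 0.2; 0 0 0 0 0 0 0.2"

```text
time: 3.0
position: [0.6817, -0.1304, 0.2427]
tool_rot: [-2.07, -2.359, 0.006]
ft_force: [-0.7, 0.5, -0.3]
grip_width: 0.602
```

```bash
python3 - <<'E'
from h import *
go(683.1-.35,-129.1+2.5,230,7.8)
E
```

```text
t 3.0 p [ 681.7 -130.4  242.7] turn [-0.005  0.    -0.006] shift cm after turn [0.36 0.15 1.27] before [0.36 0.16 1.27] F [-0.7  0.5 -0.3] g 0.602
```

Call:
play_rows:
  targets: "0.35 0.15 0.6 0 0 0 0.2; 0 0 0.6 0 0 0 0.2; 0 0 0 0 0 0 0.2; 0 0 0 0 0 0 -1; 0 0 0 0 0 0 -1; 0 0 0 0 0 0 -1; 0 0 0 0 0 0 -1"

```text
time: 3.88
position: [0.6839, -0.1263, 0.2326]
tool_rot: [2.071, 2.361, -0.002]
ft_force: [-0.5, 0.4, -0.2]
grip_width: 0.233
```

```bash
python3 - <<'E'
from h import *
go(683.1-.35,-129.1+2.5,230,7.8)
E
```

```text
t 3.88 p [ 683.9 -126.3  232.6] turn [-0.001  0.001 -0.005] shift cm after turn [-0.02 -0.12  0.26] before [-0.02 -0.12  0.26] F [-0.5  0.4 -0.2] g 0.233
```

Call:
play_rows:
  targets: "0 0 0 0 0 0 -1; 0 0 0 0 0 0 -1; 0 0 0 0 0 0 -1; 0 0 -1 0 0 0 -1; 0 0 -2 0 0 0 -1; 0 0 -2 0 0 0 -1; 0 0 0 0 0 0 -1; 0 0 0 0 0 0 -1"

```text
time: 4.88
position: [0.6833, -0.1261, 0.2852]
tool_rot: [-2.071, -2.361, 0.004]
ft_force: [-0.7, 0.7, -3.8]
grip_width: 0.161
```

```bash
python3 - <<'E'
from h import *
go(470,-9,300,-33.1)
im=get('side');cv2.imwrite('pics/l1.png',im['pixels'])
E
```

```text
t 4.88 p [ 683.3 -126.1  285.2] turn [-0.002  0.002  0.709] shift cm after turn [ -1.83 -24.26  -1.48] before [ 14.4  -19.62  -1.44] F [-0.7  0.7 -3.8] g 0.161
```

View pics/l1.png

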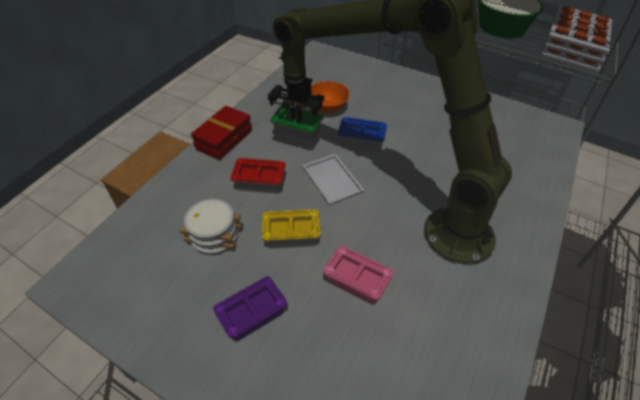

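Green is held at (297,118) and clear of the table. Carrying it to the tray.

Call:
play_rows:
  targets: "0 0 -2 0 0 0 -1; 0 0 -2 0 0 0.09 -1; 0 0 -1 0 0 0.12 -1; 0 0 0 0 0 0.12 -1; 0 0 0 0 0 0.12 -1; 0 0 0 0 0 0.12 -1; 0 0 0 0 0 0.1 -1; 0 0 0 0 0 0 -1; 0 -2 0 0 0 0 -1; -0.3 -4 0 0 0 0 -1; -0.3 -4 0 0 0 0 -1; -0.3 -4 0 0 0 0 -1; -0.3 -4 0 0 0 0 -1; -0.3 -3 0 0 0 0 -1; -0.3 -1.5 0 0 0 0 -1; 0 0 0 0 0 0 -1; 0 0 0 0 0 0 -1"

```text
time: 7.05
position: [0.4785, -0.0208, 0.3486]
tool_rot: [2.73, 1.54, 0.011]
ft_force: [0.1, 0.0, -5.3]
grip_width: 0.155
```

```bash
python3 - <<'E'
from h import *
go(470,-9,235.6,-33.1)
E
```

```text
t 7.05 p [478.5 -20.8 348.6] turn [ 0.01  -0.003  0.034] shift cm after turn [ 0.52 -1.36 11.3 ] before [ 0.54 -1.45 11.29] F [ 0.1  0.  -5.3] g 0.155
```

Call:
play_rows:
  targets: "0.5 -1.3 0 0.01 0 0.034 -1; 0 0 2 0 0 0 -1; 0 0 2 0 0 0 -1; 0 0 2 0 0 0 -1; 0 0 2 0 0 0 -1; 0 0 0 0 0 0 -1; 0 0 0 0 0 0 -1"

```text
time: 7.92
position: [0.4777, -0.0136, 0.2678]
tool_rot: [2.765, 1.487, 0.011]
ft_force: [-0.7, -0.2, -3.1]
grip_width: 0.157
```

```bash
python3 - <<'E'
from h import *
go(470,-9,235.6,-33.1)
E
```

```text
t 7.92 p [477.7 -13.6 267.8] turn [ 0.005 -0.005 -0.006] shift cm after turn [-0.03 -0.9   3.22] before [-0.05 -0.92  3.22] F [-0.7 -0.2 -3.1] g 0.157
```

Call:
play_rows:
  targets: "0 -0.9 0.5 0 0 0 -1; 0 0 1 0 0 0 -1; 0 0 0 0 0 0 -1; 0 0 0 0 0 0 -1"

```text
time: 8.43
position: [0.4707, -0.0083, 0.2536]
tool_rot: [2.763, 1.487, 0.015]
ft_force: [0.0, 0.0, -3.6]
grip_width: 0.152
```

```bash
python3 - <<'E'
from h import *
go(470,-9,235.6,-33.1)
im=get('scene');cv2.imwrite('pics/p1.png',cv2.resize(im['pixels'][150:260,200:360],None,fx=5,fy=5))
E
```

```text
t 8.43 p [470.7  -8.3 253.6] turn [ 0.008 -0.007 -0.006] shift cm after turn [-0.1  -0.02  1.8 ] before [-0.11 -0.03  1.8 ] F [ 0.   0.  -3.6] g 0.152
```

View pics/p1.png

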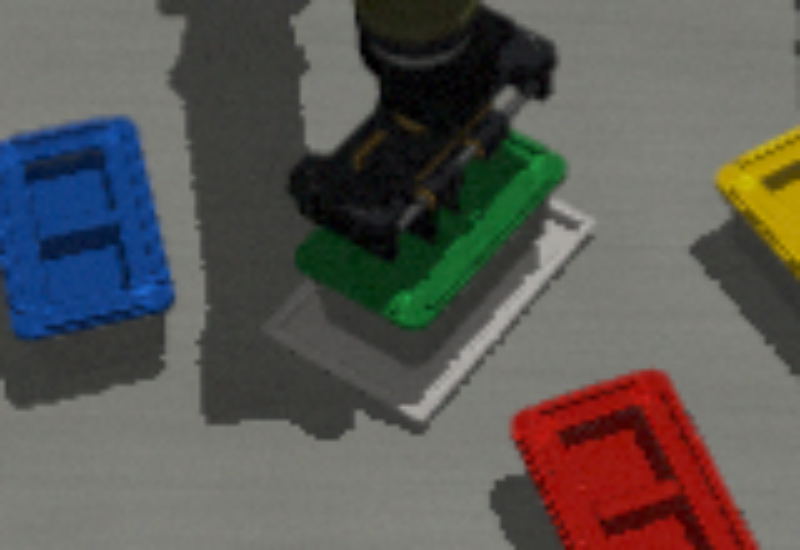

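Green is level, lined up with the tray and about 18 mm above its seat.

Call:
play_rows:
  targets: "0 0 0.8 0.008 -0.007 0 -1; 0 0 0.5 0 0 0 -1; 0 0 0.3 0 0 0 -1; 0 0 0 0 0 0 -1; 0 0 0 0 0 0 -1"

```text
time: 9.1
position: [0.4709, -0.0084, 0.2364]
tool_rot: [-2.767, -1.488, 0.001]
ft_force: [0.3, -0.5, -3.5]
grip_width: 0.157
```

```bash
python3 - <<'E'
from h import *
go(470,-9,235.6,-33.1)
E
```

```text
t 9.1 p [470.9  -8.4 236.4] turn [-0.001  0.001 -0.006] shift cm after turn [-0.1  -0.05  0.08] before [-0.1  -0.04  0.08] F [ 0.3 -0.5 -3.5] g 0.157
```

Call:
play_rows:
  targets: "0 0 0.2 0 0 0 -1; 0 0 0 0 0 0 -1; 0 0 0.1 0 0 0 -1; 0 0 0 0 0 0 -1"

```text
time: 9.6
position: [0.4715, -0.0084, 0.2356]
tool_rot: [2.766, 1.488, 0.001]
ft_force: [0.2, -0.3, -2.7]
grip_width: 0.156
```

Call:
play_rows:
  targets: "0 0 0.2 0 0 0 -1; 0 0 0.2 0 0 0 -1; 0 0 0 0 0 0 -1"

```text
time: 9.98
position: [0.4718, -0.0084, 0.2358]
tool_rot: [-2.767, -1.488, 0.0]
ft_force: [1.1, -0.7, -3.9]
grip_width: 0.155
```

Call:
play_rows:
  targets: "0 0 0.4 0 0 0 -1; 0 0 0 0 0 0 -1; 0 0 0 0 0 0 -1"

```text
time: 10.35
position: [0.4726, -0.0084, 0.2356]
tool_rot: [2.767, 1.487, 0.002]
ft_force: [0.7, 0.1, -3.3]
grip_width: 0.158
```

```bash
python3 - <<'E'
from h import *
for _ in range(4):
    go(470,-9,235.6,-33.1); im=get('side')
cv2.imwrite('pics/p2.png',cv2.resize(im['pixels'][110:230,260:420],None,fx=5,fy=5))
E
```

```text
t 10.35 p [472.6  -8.4 235.6] turn [ 0.001 -0.001 -0.007] shift cm after turn [-0.2  -0.19  0.  ] before [-0.2  -0.18  0.  ] F [ 0.7  0.1 -3.3] g 0.158
t 10.4 p [472.7  -8.3 235.6] turn [ 0.001 -0.001 -0.007] shift cm after turn [-0.2  -0.19 -0.  ] before [-0.2  -0.18 -0.  ] F [ 0.6  0.5 -1.8] g 0.157
t 10.45 p [472.7  -8.4 235.6] turn [ 0.001 -0.001 -0.007] shift cm after turn [-0.2  -0.19  0.  ] before [-0.2  -0.19  0.  ] F [ 0.9 -0.1 -2.2] g 0.157
t 10.5 p [472.7  -8.3 235.6] turn [ 0.001 -0.001 -0.007] shift cm after turn [-0.2  -0.19  0.  ] before [-0.2  -0.19  0.  ] F [ 0.9 -1.  -2.8] g 0.156
```

View pics/p2.png

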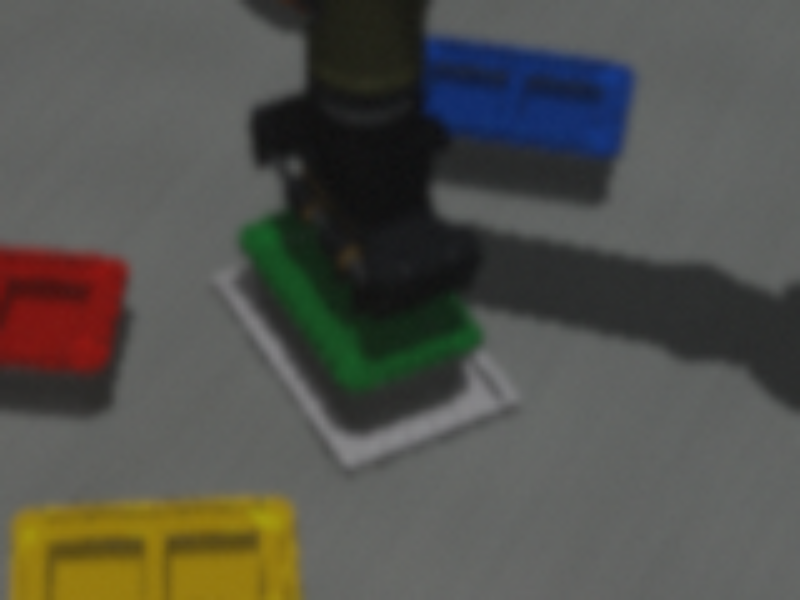

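The height has stopped at 235.6, exactly the expected seat height, so green is down. Releasing.

Call:
play_rows:
  targets: "0 0 0 0 0 0 0; 0 0 0 0 0 0 0; 0 0 0 0 0 0 0; 0 0 0 0 0 0 0.1; 0 0 0 0 0 0 0.1; 0 0 -2 0 0 0 0.1; 0 0 -4 0 0 0 0.2; 0 0 -2 0 0 0 0.2; -3.5 0 0 0 0 0 0.2; -3.3 0 0 0 0 0 0.2; 0 0 0 0 0 0 0.2; 0 0 0 0 0 0 0.2"

```text
time: 12.05
position: [0.435, -0.0657, 0.3192]
tool_rot: [2.765, 1.489, 0.005]
ft_force: [-0.1, 0.5, -0.1]
grip_width: 0.6
```

```bash
python3 - <<'E'
from h import *
wl('green',3,'g2.png')
view(683,130,320,22.6,70)
im=get('scene');print(lid(im,'green',dz=.003));im=get('side');print(lid(im,'green',dz=.003))
E
```

```text
green (472.6, -8.2, 175, 106, -33.4, np.float64(68.5), np.int32(31904), [171, 19, 292, 176]) tool-frame mm [ 68.4  -0.9 251.2]
t 12.1 p [435.  -65.8 319.1] turn [ 0.003 -0.    -0.977] shift cm after turn [ 1.55 30.42 -0.09] before [ 2.608e+01  1.574e+01 -1.000e-02] F [-0.   0.1  0.5] g 0.598
[(475.9, -3.8, 178, 108, -34.1, np.float64(67.4), np.int32(892), [259, 174, 54, 46])]
[(470.9, -3.9, 174, 107, -32.0, np.float64(68.2), np.int32(746), [309, 148, 47, 40])]
```

View pics/g2.png

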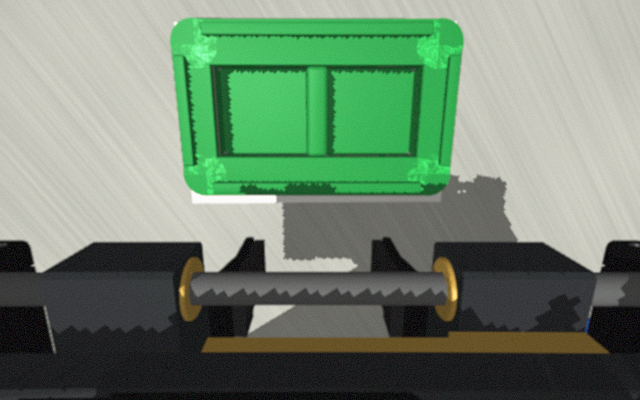

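Wrist: green lid centred at (317,107), measured (472.6,−8.2) at −33.4°, which matches the release pose. On to red.

Call:
play_rows:
  targets: "0 0 0 0 0 -0.16 0.2; 0 0 0 0 0 -0.16 0.2; 0 0 0 0 0 -0.16 0.2; 0 0 0 0 0 -0.16 0.2; 0 0 0 0 0 -0.16 0.2; 0 0 0 0 0 -0.16 0.2; 0 0 0 0 0 0 0.2; 0.3 5.5 0 0 0 0 0.2; 0.3 5.5 0 0 0 0 0.2; 0.3 5.5 0 0 0 0 0.2; 0.3 5.5 0 0 0 0 0.2; 0.3 5 0 0 0 0 0.2; 0 2.5 0 0 0 0 0.2; 0 0 0 0 0 0 0.2; 0 0 0 0 0 0 0.2; 0 0 0 0 0 0 0.2"

```text
time: 14.2
position: [0.7093, 0.0776, 0.3135]
tool_rot: [-1.742, -2.609, 0.001]
ft_force: [0.0, -0.3, -0.6]
grip_width: 0.6
```

```bash
python3 - <<'E'
from h import *
wl('red',0,'r1.png')
view(683,130,320,22.6,70)
E
```

```text
red (682.4, 128.5, 176, 108, 22.9, np.float64(65.5), np.int32(32093), [166, 39, 292, 175]) tool-frame mm [ 56.6  -4.6 248.8]
t 14.25 p [709.3  77.5 313.6] turn [-0.003 -0.004 -0.001] shift cm after turn [-1.14 -0.41 -0.64] before [-1.14 -0.41 -0.64] F [-0.2 -1.   0.2] g 0.6
```

View pics/r1.png

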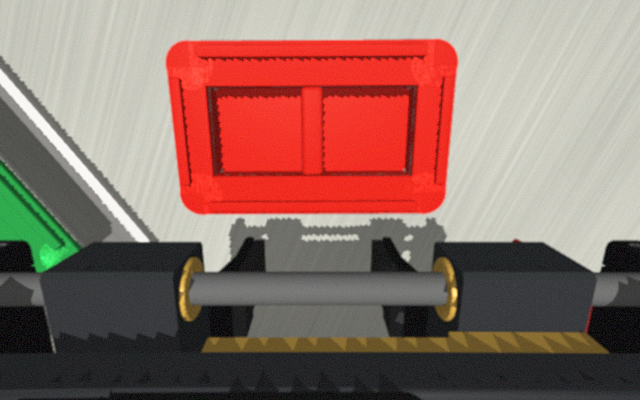

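Wrist: red lid, dished with a bar at (312,130), fully in view; measured (682.4,128.5) at 22.9°. I'll move over it.

Call:
play_rows:
  targets: "3 -0.2 0 0 0 -0.005 0.2; 2.7 -0.2 2 0 0 0 0.2; 0 0 2 0 0 0 0.2; 0 0 1 0 0 0 0.2; 0 0 0 0 0 0 0.2; 0 0 0 0 0 0 0.2"

```text
time: 15.0
position: [0.6832, 0.1223, 0.2647]
tool_rot: [1.75, 2.608, -0.001]
ft_force: [-0.5, -0.2, 0.1]
grip_width: 0.599
```

```bash
python3 - <<'E'
from h import *
go(682.4,128.5,232,22.9)
E
```

```text
t 15.0 p [683.2 122.3 264.7] turn [-0.     0.001 -0.011] shift cm after turn [0.61 0.17 3.27] before [0.61 0.16 3.26] F [-0.5 -0.2  0.1] g 0.599
```

Call:
play_rows:
  targets: "0.6 0.15 0.5 0 0 -0.01 0.2; 0 0 1.4 0 0 0 0.2; 0 0 1 0 0 0 0.2; 0 0 0 0 0 0 0.2; 0 0 0 0 0 0 0.2"

```text
time: 15.62
position: [0.6829, 0.1279, 0.234]
tool_rot: [1.737, 2.616, -0.001]
ft_force: [0.1, -0.5, -0.4]
grip_width: 0.602
```

```bash
python3 - <<'E'
from h import *
go(682.4,128.5,232,22.9)
E
```

```text
t 15.62 p [682.9 127.9 234. ] turn [ 0.     0.001 -0.001] shift cm after turn [ 0.07 -0.03  0.2 ] before [ 0.07 -0.03  0.2 ] F [ 0.1 -0.5 -0.4] g 0.602
```

Call:
play_rows:
  targets: "0 0 0.2 0 0 0 -1; 0 0 0 0 0 0 -1; 0 0 0 0 0 0 -1; 0 0 0 0 0 0 -1; 0 0 0 0 0 0 -1; 0 0 0 0 0 0 -1; 0 0 0 0 0 0 -1"

```text
time: 16.5
position: [0.6833, 0.1279, 0.233]
tool_rot: [1.737, 2.615, 0.001]
ft_force: [-0.4, -0.1, 1.0]
grip_width: 0.159
```

```bash
python3 - <<'E'
from h import *
go(682.4,128.5,232,22.9)
E
```

```text
t 16.5 p [683.3 127.9 233. ] turn [ 0.002  0.002 -0.001] shift cm after turn [ 0.09 -0.06  0.1 ] before [ 0.09 -0.06  0.1 ] F [-0.4 -0.1  1. ] g 0.159
```

Call:
play_rows:
  targets: "0 0 -1 0 0 0 -1; 0 0 -2 0 0 0 -1; 0 0 -3 0 0 0 -1; 0 0 -3 0 0 0 -1; 0 0 -3 0 0 0.1 -1; 0 0 0 0 0 0.13 -1; 0 0 0 0 0 0.14 -1; 0 0 0 0 0 0.14 -1; 0 0 0 0 0 0.14 -1; 0 0 0 0 0 0.13 -1; 0 0 0 0 0 0.1 -1; 0 0 0 0 0 0 -1; 0 0 0 0 0 0 -1"

```text
time: 18.12
position: [0.6795, 0.1279, 0.362]
tool_rot: [-2.706, -1.592, 0.009]
ft_force: [-1.2, 0.3, -6.5]
grip_width: 0.156
```

```bash
python3 - <<'E'
from h import *
go(472.6,-8.2,325,-33.4)
E
```

```text
t 18.12 p [679.5 127.9 362. ] turn [-0.005  0.004  0.076] shift cm after turn [-22.75  -9.78   3.7 ] before [-21.93 -11.46   3.84] F [-1.2  0.3 -6.5] g 0.156
```

Call:
play_rows:
  targets: "0 0 0 0 0 0.07 -1; -2 -0.9 0 0 0 0 -1; -4 -1.7 0 0 0 0 -1; -4 -1.7 0 0 0 0 -1; -4 -1.7 0 0 0 0 -1; -4 -1.7 0 0 0 0 -1; -3 -1.3 0 0 0 0 -1; -1.5 -0.7 0 0 0 0 -1; 0 0 0 0 0 0 -1; 0 0 0 0 0 0 -1; 0 0 0 0 0 0 -1"

```text
time: 19.5
position: [0.4709, -0.0109, 0.3661]
tool_rot: [-2.751, -1.515, -0.003]
ft_force: [0.2, 0.0, -6.9]
grip_width: 0.157
```

```bash
python3 - <<'E'
from h import *
go(472.1,-9,301,-33.4)
E
```

```text
t 19.5 p [470.9 -10.9 366.1] turn [-0.    -0.002  0.019] shift cm after turn [ 0.22 -0.    6.51] before [ 0.21 -0.    6.51] F [ 0.2  0.  -6.9] g 0.157
```

Call:
play_rows:
  targets: "0.2 0 1 0 0 0.019 -1; 0 0 2 0 0 0 -1; 0 0 1.5 0 0 0 -1; 0 0 0.5 0 0 0 -1; 0 0 0 0 0 0 -1; 0 0 0 0 0 0 -1; 0 0 0 0 0 0 -1"

```text
time: 20.38
position: [0.4741, -0.0068, 0.3134]
tool_rot: [-2.765, -1.489, -0.003]
ft_force: [0.4, -0.1, -6.6]
grip_width: 0.156
```

```bash
python3 - <<'E'
from h import *
go(472.1,-9,301,-33.4)
im=get('scene');cv2.imwrite('pics/p3.png',cv2.resize(im['pixels'][120:260,200:360],None,fx=4,fy=4))
E
```

```text
t 20.38 p [474.1  -6.8 313.4] turn [ 0.    -0.002  0.   ] shift cm after turn [-0.29 -0.05  1.24] before [-0.29 -0.05  1.23] F [ 0.4 -0.1 -6.6] g 0.156
```

View pics/p3.png

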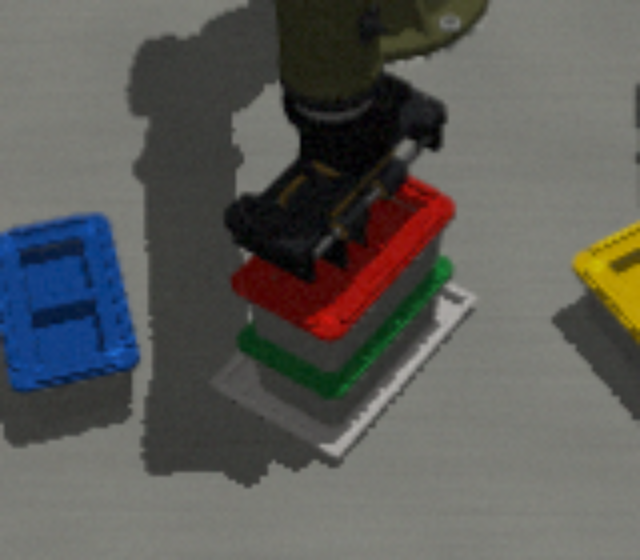

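Red is level over green and about 12 mm above its seat; a 3 mm sideways fix remains.

Call:
play_rows:
  targets: "-0.25 0 0 0 0 0 -1; 0 0 0 0 0 0 -1; 0 0 0 0 0 0 -1"

```text
time: 20.8
position: [0.4728, -0.0093, 0.3141]
tool_rot: [-2.766, -1.489, -0.006]
ft_force: [-0.6, -0.8, -5.9]
grip_width: 0.157
```

```bash
python3 - <<'E'
from h import *
go(472.1,-9,301,-33.4)
E
```

```text
t 20.8 p [472.8  -9.3 314.1] turn [ 0.002 -0.003 -0.   ] shift cm after turn [-0.02 -0.08  1.31] before [-0.02 -0.08  1.31] F [-0.6 -0.8 -5.9] g 0.157
```

Call:
play_rows:
  targets: "0 -0.05 0.5 0 0 0 -1; 0 0 0.4 0 0 0 -1; 0 0 0.3 0 0 0 -1; 0 0 0 0 0 0 -1; 0 0 0 0 0 0 -1"

```text
time: 21.42
position: [0.4724, -0.0088, 0.3011]
tool_rot: [-2.766, -1.489, -0.005]
ft_force: [-0.1, 0.3, -6.4]
grip_width: 0.152
```

```bash
python3 - <<'E'
from h import *
go(472.1,-9,301,-33.4)
E
```

```text
t 21.43 p [472.4  -8.8 301.1] turn [ 0.001 -0.003  0.   ] shift cm after turn [-0.03 -0.02  0.01] before [-0.03 -0.02  0.01] F [-0.1  0.3 -6.4] g 0.152
```

Call:
play_rows:
  targets: "0 0 0.2 0 0 0 -1; 0 0 0 0 0 0 -1; 0 0 0 0 0 0 -1"

```text
time: 21.8
position: [0.4727, -0.0088, 0.3011]
tool_rot: [-2.766, -1.489, -0.007]
ft_force: [0.5, -0.3, -6.7]
grip_width: 0.154
```

Call:
play_rows:
  targets: "0 0 0.3 0 0 0 -1; 0 0 0 0 0 0 -1; 0 0 0 0 0 0 -1"

```text
time: 22.18
position: [0.4732, -0.0087, 0.3011]
tool_rot: [-2.766, -1.489, -0.009]
ft_force: [-0.1, 0.3, -5.2]
grip_width: 0.156
```

Blocked at 301.1, which is the seat height. Releasing red and viewing it.

Call:
play_rows:
  targets: "0 0 0 0 0 0 0; 0 0 0 0 0 0 0; 0 0 0 0 0 0 0; 0 0 0 0 0 0 0.1; 0 0 0 0 0 0 0.1; 0 0 -2 0 0 0 0.1; 0 0 -4 0 0 0 0.2; 0 0 -2 0 0 0 0.2; -3.4 0 0 0 0 0 0.2; -2.8 0 0 0 0 0 0.2; 0 0 0 0 0 0 0.2; 0 0 0 0 0 0 0.2"

```text
time: 23.68
position: [0.4394, -0.0612, 0.3853]
tool_rot: [2.763, 1.49, 0.019]
ft_force: [0.1, 0.6, 0.4]
grip_width: 0.597
```

```bash
python3 - <<'E'
from h import *
wl('red',68,'r2.png')
view(462.5,271,325,32.5,65)
E
```

```text
red (474.2, -7.3, 176, 108, -33.4, np.float64(133.5), np.int32(31726), [170, 30, 288, 174]) tool-frame mm [ 61.9  -2.5 252.8]
t 23.73 p [439.4 -61.2 385.3] turn [ 0.012 -0.003 -1.148] shift cm after turn [20.28 19.8   6.03] before [ 26.32 -10.43   6.18] F [ 0.1  0.3 -1.4] g 0.601
```

View pics/r2.png

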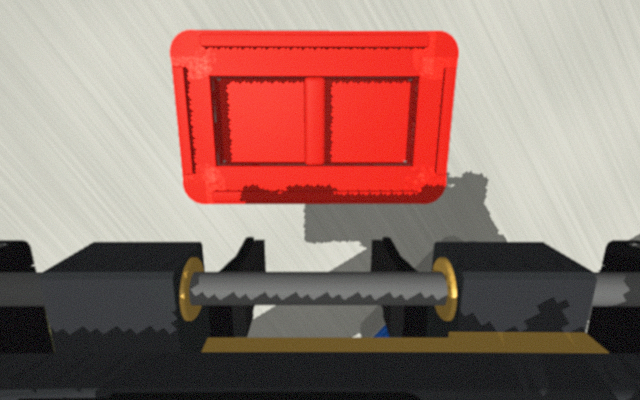

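Red lid measures (474.2,−7.3) at height 133.5: seated, and within 2 mm of green. On to yellow.

Call:
play_rows:
  targets: "0 0 0 0.012 0 -0.16 0.2; 0 0 0 0 0 -0.165 0.2; 0 0 0 0 0 -0.165 0.2; 0 0 0 0 0 -0.165 0.2; 0 0 0 0 0 -0.165 0.2; 0 0 0 0 0 -0.165 0.2; 0 0 0 0 0 -0.16 0.2; 0 0 0 0 0 0 0.2; 4 4 0 0 0 0 0.2; 4 4 1 0 0 0 0.2; 4 4 1.5 0 0 0 0.2; 4 4 1.5 0 0 0 0.2; 2.8 2.5 1 0 0 0 0.2; 0 0 0.5 0 0 0 0.2; 0 0 0 0 0 0 0.2; 0 0 0 0 0 0 0.2"

```text
time: 25.72
position: [0.4906, 0.2172, 0.3288]
tool_rot: [-1.478, -2.767, -0.012]
ft_force: [0.5, 0.4, 1.2]
grip_width: 0.599
```

```bash
python3 - <<'E'
from h import *
wl('yellow',0,'y1.png')
view(462.5,271,325,32.5,65)
E
```

```text
yellow (462.4, 269.8, 176, 108, 33.5, np.float64(65.5), np.int32(28403), [190, 42, 273, 165]) tool-frame mm [ 57.6   4.7 264.3]
t 25.77 p [490.7 216.9 328.8] turn [ 0.004 -0.008  0.022] shift cm after turn [-0.42  0.53  0.38] before [-0.44  0.52  0.38] F [-0.  -0.6 -0.5] g 0.598
```

View pics/y1.png

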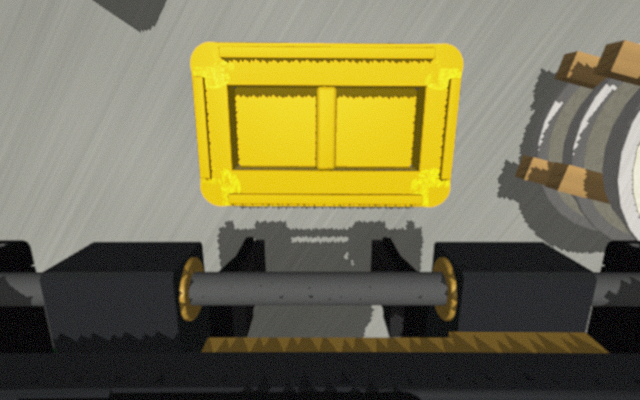

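Wrist: yellow lid with its bar at (326,128), measured (462.4,269.8) at 33.5°. The tins at the right edge are clear.

Call:
play_rows:
  targets: "3 0.3 0 0.004 -0.008 0 0.2; 2.5 0.1 2 0 0 0 0.2; 0 0 2.5 0 0 0 0.2; 0 0 2 0 0 0 0.2; 0 0 0 0 0 0 0.2; 0 0 0 0 0 0 0.2"

```text
time: 26.52
position: [0.4661, 0.2603, 0.2676]
tool_rot: [1.498, 2.755, 0.011]
ft_force: [0.3, 0.3, 0.7]
grip_width: 0.6
```

```bash
python3 - <<'E'
from h import *
go(462.4,269.8,232,33.5)
E
```

```text
t 26.52 p [466.1 260.3 267.6] turn [ 0.009  0.002 -0.01 ] shift cm after turn [0.99 0.22 3.56] before [1.   0.18 3.56] F [0.3 0.3 0.7] g 0.6
```

Call:
play_rows:
  targets: "0.95 0.2 0.5 0.009 0.002 -0.01 0.2; 0 0 1.4 0 0 0 0.2; 0 0 1 0 0 0 0.2; 0 0 0.2 0 0 0 0.2; 0 0 0 0 0 0 0.2; 0 0 0 0 0 0 0.2"

```text
time: 27.28
position: [0.4632, 0.2699, 0.2361]
tool_rot: [1.487, 2.767, 0.003]
ft_force: [-0.3, -0.5, -0.1]
grip_width: 0.602
```

```bash
python3 - <<'E'
from h import *
go(462.4,269.8,232,33.5)
E
```

```text
t 27.27 p [463.2 269.9 236.1] turn [ 0.002 -0.    -0.   ] shift cm after turn [ 0.03 -0.07  0.41] before [ 0.03 -0.07  0.41] F [-0.3 -0.5 -0.1] g 0.602
```

Call:
play_rows:
  targets: "0 0 0.4 0 0 0 0.2; 0 0 0 0 0 0 -1; 0 0 0 0 0 0 -1; 0 0 0 0 0 0 -1; 0 0 0 0 0 0 -1; 0 0 0 0 0 0 -1; 0 0 0 0 0 0 -1; 0 0 0 0 0 0 -1"

```text
time: 28.28
position: [0.4633, 0.2699, 0.2325]
tool_rot: [1.487, 2.766, 0.004]
ft_force: [0.4, -1.1, -0.0]
grip_width: 0.159
```

```bash
python3 - <<'E'
from h import *
go(462.4,269.8,232,33.5)
E
```

```text
t 28.27 p [463.3 269.9 232.5] turn [ 0.003 -0.    -0.   ] shift cm after turn [ 0.04 -0.08  0.05] before [ 0.04 -0.08  0.05] F [ 0.4 -1.1 -0. ] g 0.159
```

Call:
play_rows:
  targets: "0 0 -1 0 0 0 -1; 0 0 -2 0 0 0 -1; 0 0 -3 0 0 0 -1; 0 0 -3 0 0 0 -1; 0 0 -3 0 0 0.1 -1; 0 0 -3 0 0 0.13 -1; 0 0 -3 0 0 0.14 -1; 0 0 -1 0 0 0.14 -1; 0 0 0 0 0 0.14 -1; 0 0 0 0 0 0.14 -1; 0 0 0 0 0 0.14 -1; 0 0 0 0 0 0.14 -1; 0 0 0 0 0 0.1 -1; 0 0 0 0 0 0 -1; 0 0 0 0 0 0 -1"

```text
time: 30.15
position: [0.4584, 0.2666, 0.4213]
tool_rot: [2.793, 1.434, -0.032]
ft_force: [-0.1, -0.2, -5.3]
grip_width: 0.158
```

```bash
python3 - <<'E'
from h import *
go(474.2,-7.3,400,-33.4)
E
```

```text
t 30.15 p [458.4 266.6 421.3] turn [-0.008  0.019 -0.039] shift cm after turn [-22.    16.39   2.13] before [-21.3   17.26   2.41] F [-0.1 -0.2 -5.3] g 0.158
```

Call:
play_rows:
  targets: "0 0 0 -0.008 0.019 -0.039 -1; -2 1.5 0 0 0 0 -1; -4 3 0 0 0 0 -1; -4 3 0 0 0 0 -1; -4 3 0 0 0 0 -1; -4 3 0 0 0 0 -1; -2.5 1.8 0 0 0 0 -1; -1 0.7 0 0 0 0 -1; 0 0 0 0 0 0 -1; 0 0 0 0 0 0 -1; 0 0 0 0 0 0 -1; 0 0 0 0 0 0 -1"

```text
time: 31.65
position: [0.4751, -0.0031, 0.4204]
tool_rot: [-2.746, -1.521, -0.001]
ft_force: [0.3, -0.5, -5.6]
grip_width: 0.157
```

```bash
python3 - <<'E'
from h import *
go(474,-7.6,365.5,-33.4)
E
```

```text
t 31.65 p [475.1  -3.1 420.4] turn [-0.002 -0.002  0.024] shift cm after turn [-0.43  0.15  5.49] before [-0.45  0.15  5.49] F [ 0.3 -0.5 -5.6] g 0.157
```

Call:
play_rows:
  targets: "-0.4 0.1 0.8 0 0 0.022 -1; 0 0 1.5 0 0 0 -1; 0 0 1.2 0 0 0 -1; 0 0 0.5 0 0 0 -1; 0 0 0 0 0 0 -1; 0 0 0 0 0 0 -1; 0 0 0 0 0 0 -1"

```text
time: 32.52
position: [0.4736, -0.0065, 0.3769]
tool_rot: [-2.762, -1.49, 0.001]
ft_force: [1.1, 0.2, -5.3]
grip_width: 0.155
```

```bash
python3 - <<'E'
from h import *
go(474,-7.6,365.5,-33.4)
E
```

```text
t 32.52 p [473.6  -6.5 376.9] turn [-0.003 -0.001  0.002] shift cm after turn [-0.07  0.1   1.14] before [-0.07  0.1   1.14] F [ 1.1  0.2 -5.3] g 0.155
```

Call:
play_rows:
  targets: "-0.05 0.1 0 0 0 0 -1; 0 0 0.4 0 0 0 -1; 0 0 0.3 0 0 0 -1; 0 0 0.2 0 0 0 -1; 0 0 0 0 0 0 -1; 0 0 0 0 0 0 -1"

```text
time: 33.28
position: [0.4743, -0.0075, 0.3677]
tool_rot: [-2.762, -1.49, -0.001]
ft_force: [-0.0, 1.4, -4.9]
grip_width: 0.155
```

```bash
python3 - <<'E'
from h import *
go(474,-7.6,365.5,-33.4)
E
```

```text
t 33.27 p [474.3  -7.5 367.7] turn [-0.002 -0.002  0.002] shift cm after turn [-0.03 -0.02  0.22] before [-0.03 -0.02  0.22] F [-0.   1.4 -4.9] g 0.155
```

Call:
play_rows:
  targets: "0 0 0.2 0 0 0 -1; 0 0 0 0 0 0 -1; 0 0 0.2 0 0 0 -1; 0 0 0 0 0 0 -1"

```text
time: 33.78
position: [0.4747, -0.0075, 0.3658]
tool_rot: [-2.763, -1.49, -0.004]
ft_force: [1.1, 0.3, -5.1]
grip_width: 0.154
```

Call:
play_rows:
  targets: "0 0 0.2 0 0 0 -1; 0 0 0 0 0 0 -1; 0 0 0 0 0 0 -1"

```text
time: 34.15
position: [0.4748, -0.0074, 0.3655]
tool_rot: [-2.762, -1.491, -0.006]
ft_force: [-0.9, 1.0, -1.8]
grip_width: 0.153
```

Yellow is blocked at 365.5, its seat height, and the load has come off. Releasing and viewing.

Call:
play_rows:
  targets: "0 0 0 0 0 0 0; 0 0 0 0 0 0 0; 0 0 0 0 0 0 0; 0 0 0 0 0 0 0.1; 0 0 0 0 0 0 0.1; 0 0 -2 0 0 0 0.1; 0 0 -4 0 0 0 0.2; 0 0 -2 0 0 0 0.2; -3.4 0 0 0 0 0 0.2; -2.8 0 0 0 0 0 0.2; 0 0 0 0 0 0 0.2; 0 0 0 0 0 0 0.2"

```text
time: 35.65
position: [0.4409, -0.06, 0.449]
tool_rot: [-2.763, -1.494, -0.014]
ft_force: [-1.3, 0.5, -0.5]
grip_width: 0.594
```

```bash
python3 - <<'E'
from h import *
wl('yellow',133,'y2.png')
view(471,-248,325,17.5,65)
E
```

```text
yellow (474.9, -6.4, 176, 108, -33.2, np.float64(198.5), np.int32(32077), [170, 30, 291, 175]) tool-frame mm [ 61.7  -2.  251.4]
t 35.7 p [440.9 -60.1 449. ] turn [ 0.007 -0.005 -0.885] shift cm after turn [-25.32  -2.78  12.4 ] before [-18.28  17.79  12.33] F [ 0.5 -0.5 -0.1] g 0.599
```

View pics/y2.png

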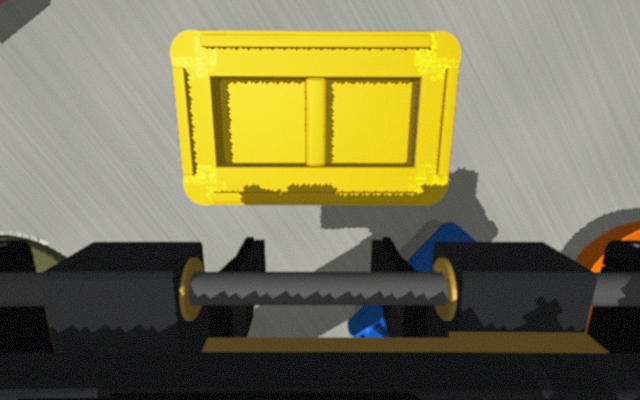

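Yellow lid measures (474.9,−6.4) at height 198.5: seated and centred. On to blue.

Call:
play_rows:
  targets: "0 0 0 0.007 -0.005 -0.145 0.2; 0 0 0 0 0 -0.148 0.2; 0 0 0 0 0 -0.148 0.2; 0 0 0 0 0 -0.148 0.2; 0 0 0 0 0 -0.148 0.2; 0 0 0 0 0 -0.145 0.2; 0 0 0 0 0 0 0.2; -5 -0.5 0 0 0 0 0.2; -5.3 -0.5 1 0 0 0 0.2; -5 -0.5 2 0 0 0 0.2; -5 -0.5 3 0 0 0 0.2; -4 -0.5 3 0 0 0 0.2; 0 0 2.5 0 0 0 0.2; 0 0 0 0 0 0 0.2; 0 0 0 0 0 0 0.2"

```text
time: 37.58
position: [0.5081, -0.2914, 0.3285]
tool_rot: [-1.823, -2.557, 0.004]
ft_force: [0.2, -0.2, 0.8]
grip_width: 0.599
```

```bash
python3 - <<'E'
from h import *
wl('blue',0,'b1.png')
view(471,-248,325,17.5,65)
E
```

```text
blue (469.5, -249.6, 175, 107, 16.9, np.float64(65.5), np.int32(27428), [151, 47, 272, 170]) tool-frame mm [ 51.9 -22.3 263.5]
t 37.62 p [ 508.2 -291.   328.5] turn [-0.003  0.     0.027] shift cm after turn [-1.28 -2.25  0.35] before [-1.22 -2.28  0.35] F [-1.1  0.8 -0.7] g 0.597
```

View pics/b1.png

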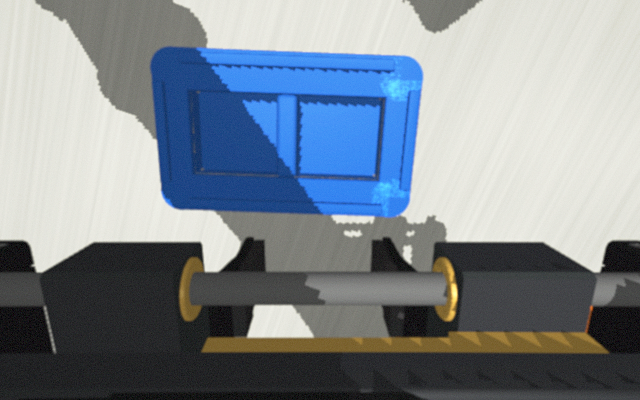

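Wrist: blue lid with its bar at (287,133), half in shadow but fully masked; measured (469.5,−249.6) at 16.9°.

Call:
play_rows:
  targets: "2.6 -1.1 0 0 0 0.03 0.2; 2.5 -1.1 2 0 0 0 0.2; 0 0 2.5 0 0 0 0.2; 0 0 2 0 0 0 0.2; 0 0 0 0 0 0 0.2; 0 0 0 0 0 0 0.2"

```text
time: 38.38
position: [0.4746, -0.2459, 0.2709]
tool_rot: [1.85, 2.524, 0.012]
ft_force: [-0.1, 1.5, 0.5]
grip_width: 0.601
```

```bash
python3 - <<'E'
from h import *
go(469.5,-249.6,232,16.9)
E
```

```text
t 38.38 p [ 474.6 -245.9  270.9] turn [0.014 0.005 0.011] shift cm after turn [-0.21 -0.59  3.89] before [-0.18 -0.65  3.88] F [-0.1  1.5  0.5] g 0.601
```

Call:
play_rows:
  targets: "-0.2 -0.6 0.5 0.012 0.005 0.011 0.2; 0 0 1.5 0 0 0 0.2; 0 0 1 0 0 0 0.2; 0 0 0.4 0 0 0 0.2; 0 0 0 0 0 0 0.2; 0 0 0 0 0 0 0.2"

```text
time: 39.12
position: [0.4699, -0.2504, 0.2359]
tool_rot: [1.871, 2.52, 0.002]
ft_force: [0.5, 0.1, 0.7]
grip_width: 0.601
```

```bash
python3 - <<'E'
from h import *
go(469.5,-249.6,232,16.9)
E
```

```text
t 39.12 p [ 469.9 -250.4  235.9] turn [ 0.003  0.001 -0.001] shift cm after turn [ 0.08 -0.02  0.39] before [ 0.08 -0.02  0.39] F [0.5 0.1 0.7] g 0.601
```

Call:
play_rows:
  targets: "0.05 0 0.4 0 0 0 0.2; 0 0 0 0 0 0 -1; 0 0 0 0 0 0 -1; 0 0 0 0 0 0 -1; 0 0 0 0 0 0 -1; 0 0 0 0 0 0 -1; 0 0 0 0 0 0 -1; 0 0 0 0 0 0 -1"

```text
time: 40.12
position: [0.4701, -0.25, 0.2324]
tool_rot: [1.87, 2.52, 0.003]
ft_force: [-0.1, -0.0, -0.9]
grip_width: 0.157
```

```bash
python3 - <<'E'
from h import *
go(469.5,-249.6,232,16.9)
E
```

```text
t 40.12 p [ 470.1 -250.   232.4] turn [ 0.004  0.002 -0.001] shift cm after turn [ 0.05 -0.05  0.04] before [ 0.05 -0.05  0.04] F [-0.1 -0.  -0.9] g 0.157
```

Call:
play_rows:
  targets: "0 0 -1 0 0 0 -1; 0 0 -2 0 0 0 -1; 0 0 -3 0 0 0 -1; 0 0 -3 0 0 0 -1; 0 0 -3 0 0 0.1 -1; 0 0 -3 0 0 0.13 -1; 0 0 -3 0 0 0.13 -1; 0 0 -3 0 0 0.13 -1; 0 0 -2 0 0 0.13 -1; 0 0 -1 0 0 0.13 -1; 0 0 0 0 0 0.1 -1; 0 0 0 0 0 0 -1; 0 0 0 0 0 0 -1"

```text
time: 41.75
position: [0.4642, -0.2499, 0.4783]
tool_rot: [-2.762, -1.48, 0.006]
ft_force: [-0.7, -0.4, -3.3]
grip_width: 0.153
```

```bash
python3 - <<'E'
from h import *
go(474.9,-6.4,470,-33.2)
E
```

```text
t 41.75 p [ 464.2 -249.9  478.3] turn [-0.009 -0.    -0.007] shift cm after turn [ 20.96 -12.44   0.83] before [ 20.87 -12.59   0.95] F [-0.7 -0.4 -3.3] g 0.153
```

Call:
play_rows:
  targets: "2 -1.2 0 -0.009 0 -0.007 -1; 4 -2.4 0 0 0 0 -1; 4 -2.4 0 0 0 0 -1; 4 -2.4 0 0 0 0 -1; 3.5 -2 0 0 0 0 -1; 1.8 -1.1 0 0 0 0 -1; 0.6 -0.3 0 0 0 0 -1; 0 0 0 0 0 0 -1; 0 0 0 0 0 0 -1; 0 0 0 0 0 0 -1; 0 0 0 0 0 0 -1"

```text
time: 43.12
position: [0.4728, -0.0174, 0.4758]
tool_rot: [2.763, 1.494, -0.008]
ft_force: [0.4, -0.1, -3.7]
grip_width: 0.156
```

```bash
python3 - <<'E'
from h import *
go(474.6,-6.8,430.4,-33.2)
E
```

```text
t 43.12 p [472.8 -17.4 475.8] turn [-0.002  0.005 -0.   ] shift cm after turn [ 0.99 -0.43  4.54] before [ 1.01 -0.42  4.54] F [ 0.4 -0.1 -3.7] g 0.156
```

Call:
play_rows:
  targets: "0.9 -0.4 0 0 0.005 0 -1; 0 0 0.8 0 0 0 -1; 0 0 1.2 0 0 0 -1; 0 0 0.9 0 0 0 -1; 0 0 0.3 0 0 0 -1; 0 0 0 0 0 0 -1; 0 0 0 0 0 0 -1; 0 0 0 0 0 0 -1"

```text
time: 44.12
position: [0.4743, -0.0073, 0.441]
tool_rot: [-2.762, -1.492, 0.002]
ft_force: [-0.2, 0.2, -4.9]
grip_width: 0.154
```

```bash
python3 - <<'E'
from h import *
go(474.6,-6.8,430.4,-33.2)
E
```

```text
t 44.12 p [474.3  -7.3 441. ] turn [-0.003  0.    -0.001] shift cm after turn [ 0.06 -0.    1.06] before [0.06 0.   1.06] F [-0.2  0.2 -4.9] g 0.154
```

Call:
play_rows:
  targets: "0.05 0 0.3 0 0 0 -1; 0 0 0.4 0 0 0 -1; 0 0 0.2 0 0 0 -1; 0 0 0 0 0 0 -1; 0 0 0 0 0 0 -1; 0 0 0.2 0 0 0 -1; 0 0 0 0 0 0 -1"

```text
time: 45.0
position: [0.4747, -0.0069, 0.4306]
tool_rot: [-2.762, -1.492, -0.0]
ft_force: [-1.2, -1.3, -3.4]
grip_width: 0.154
```

```bash
python3 - <<'E'
from h import *
go(474.6,-6.8,430.4,-33.2)
E
```

```text
t 45.0 p [474.7  -6.9 430.6] turn [-0.002 -0.001 -0.001] shift cm after turn [-0.   -0.02  0.02] before [-0.   -0.02  0.02] F [-1.2 -1.3 -3.4] g 0.154
```

Call:
play_rows:
  targets: "0 0 0.2 0 0 0 -1; 0 0 0 0 0 0 -1; 0 0 0 0 0 0 -1"

```text
time: 45.38
position: [0.4748, -0.0069, 0.4304]
tool_rot: [-2.762, -1.492, -0.003]
ft_force: [-0.2, -0.2, -1.7]
grip_width: 0.156
```

Blue is seated at 430.4. Releasing, backing off and checking.

Call:
play_rows:
  targets: "0 0 0 0 0 0 0; 0 0 0 0 0 0 0; 0 0 0 0 0 0 0; 0 0 0 0 0 0 0.1; 0 0 0 0 0 0 0.1; 0 0 -2 0 0 0 0.1; 0 0 -4 0 0 0 0.2; 0 0 -2 0 0 0 0.2; -3.4 0 0 0 0 0 0.2; -2.8 0 0 0 0 0 0.2; 0 0 0 0 0 0 0.2; 0 0 0 0 0 0 0.2"

```text
time: 46.88
position: [0.44, -0.0603, 0.5131]
tool_rot: [-2.762, -1.494, -0.008]
ft_force: [0.2, 1.0, -0.3]
grip_width: 0.599
```

```bash
python3 - <<'E'
from h import *
wl('blue',198,'b2.png')
im=get('side');P=cv2.resize(im['pixels'][60:230,240:460],None,fx=3.6,fy=3.6);cv2.imwrite('pics/f1.png',P)
im=get('scene');cv2.imwrite('pics/f2.png',im['pixels'])
s,p,R=pose();print(p,s['ft_force'],s['time'])
E
```

```text
blue (474.9, -6.0, 175, 107, -33.3, np.float64(263.5), np.int32(31944), [172, 27, 291, 176]) tool-frame mm [ 63.4  -0.9 250.4]
[440.3064508  -60.0290076  513.03144115] [ 0.03481613  0.49874802 -0.54083359] 47.025
```

View pics/f1.png

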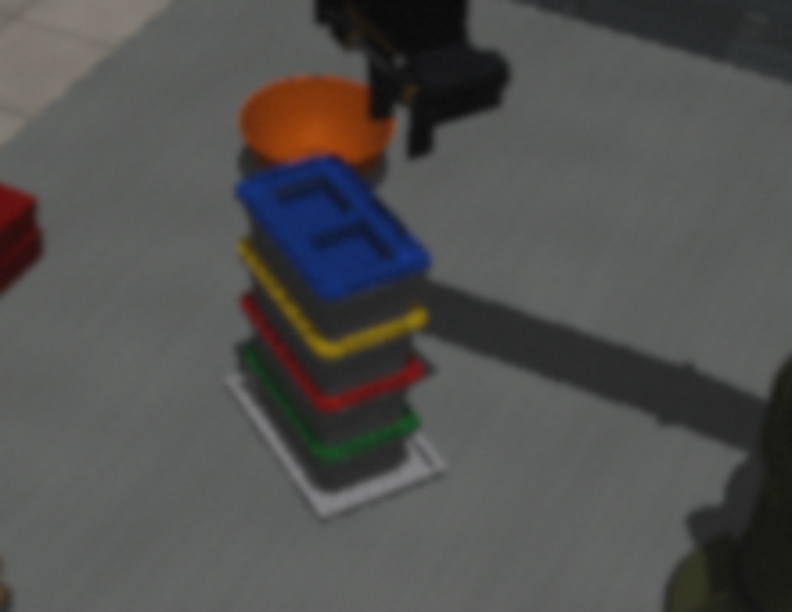

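View pics/f2.png

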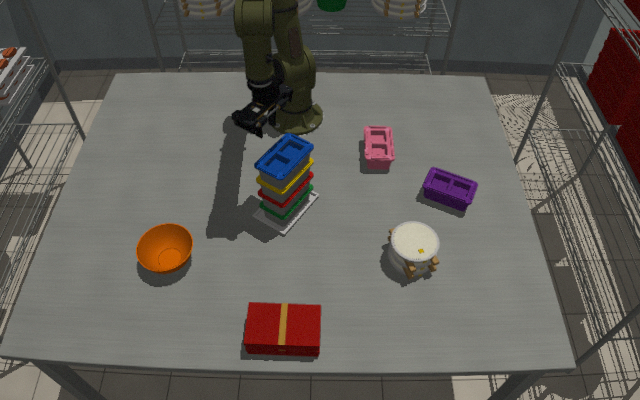

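The pile stands straight in the tray (side crop 335,340), the arm is clear of it, and the tins, basin, pink, purple and box are where they were. Handing in.

```bash
python3 - <<'E'
from bench import ctrl
print(ctrl.close_job())
E
```

```text
the job is handed in; nothing more can be done
None
```

The four pans are stacked in the tray, green, red, yellow, then blue on top, and I handed the job in at about 47 s. No verdict was reported.

- **Stack:** By the wrist camera, each lid is within about 2 mm of the one below. The lid heights are 68.5, 133.5, 198.5 and 263.5 mm, 65 mm apart, and all lie within about 0.3° of each other.
- **Setting down:** Each pan was lowered until the arm stopped at its expected seat height, then let go, and the gripper was backed well clear.
- **Others:** In the final picture the tins, basin, pink and purple look-alikes and red box looked unmoved.
- **Checks that disagreed:** The cameras differed on how well green is centred in the tray. The wrist camera put it 2–3 mm off. The scene and side views put it about 8 mm off across the short side, still inside the 15 mm limit. The wrist force reading stayed near the pan's weight for a while after contact, so I relied on the height stop instead.

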